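Dig the bearing block out of the parts bin and load it in the vice

ROBOT

A 6-joint arm with a two-finger parallel gripper is mounted at the origin on a cart in front of the work surface, level with it; the furniture and walls round the work are solid. World frame = base frame: x ahead of the robot, y to its left, z up, the work surface at z = 0. Lengths are in m, angles in degrees, forces in N, time in s.
With the tool pointing down it reaches from about 0.4 to 0.825 m from the base axis. Payload 7 kg.
Tool frame: the origin (TCP) lies midway between the tips of the shut fingers; the grasp point (between the pads) lies 19 mm behind it (ctrl.hold_point_z is the distance from the TCP to the grasp point, in m); z points along the fingers, y is the line along which they close (so a half turn about z gives the same grasp; the last joint's range is limited). The gripper opens to 88 mm and grips with 3 to 60 N. Pads are 19 mm wide; open, the fingers measure 130 mm over their backs; the gripper's body (78 mm by 193 mm) begins 47 mm behind the grasp point.
Start: joints at [-59.181, 20.546, 0.682, 0, -70.136, -16.507], TCP at [0.167, -0.654, 0.227] pointing down, gripper open.
Joint ranges: [-176.03, 176.03], [-82.01, 121.73], [-58.28, 71.71], [-173.87, 95.51], [-174.79, -0.11], [-173.66, 173.66]. Speed limits (degrees/s): [136.94, 136.94, 172.46, 180, 180, 180].

INTERFACE

Orientations are given as [roll, pitch, yaw] about the fixed x, y, z axes, in that order (R = Rz(yaw) Ry(pitch) Rx(roll)).
In Python, from plant import ctrl gives the robot as it stands.
- The arm moves only by the tool apply_moves, never from a script. Its argument "deltas" is a list of rows, each an object with "fingers": the finger opening in mm, from 0 to 87.6; "delta_pos": the shift along the tool's x, y, z in mm, a list of three; "angular": the turn, a rotation vector about the tool's x, y, z in degrees, a list of three. A call has 1 to 10 rows; each row is the pose to reach, as a shift and turn from the pose commanded when the call began, along the tool's axes at that moment; what a row does not reach only later rows make up. A row lasts 1/10 s, in which the tool goes at most 50 mm and 8.59 degrees, less where a joint would pass 70% of its speed; a pose out of reach is approached as far as the arm can. A call with a gripper value outside its range is refused whole. The fingers move at their own pace and stop on an object; the grip force is fixed at half the most. Time passes only in rows, so rows that repeat a pose let the fingers close. It gives the time, the measured TCP pose, the force, the opening and the grip force at its end, in the units of the state.
- ctrl.get_obs(): the state, without advancing time (a new reading comes with each control period).
- ctrl.snapshot(name): name is "side" or "top" or "wrist"; returns the picture (420x560x3 uint8, red, green, blue); there is no depth.
- ctrl.camera_params(name): a dict with "fx", "fy", "cx", "cy" (pixels), "cam_to_world" (4x4, takes a point from camera to world coordinates); the wrist camera has in their place "mount" (4x4, takes a point from camera to tool coordinates, whose origin is the TCP and whose axes are the flange's). Camera axes: x right, y up, looking along -z (the intrinsics and any distortion apply to the point x, -y, -z); pixel columns grow to the right and rows downward; lengths in m; the calibration is good to about 2 mm. A picture is of the moment at which its call begins: read the wrist's pose just before it. camera_params takes no time and is no camera call.
- ctrl.close_job(): hands the job in; it is judged then, once.
The state is a dict: "clock": time; "joint_pos": joint angles; "qvel": joint speeds; "tau": joint torques, N m; "tool_pos": TCP position; "orientation": TCP orientation; "force": force on the tool from outside, world axes, zero at the start; "moment": the same for the moment, N m; "opening": finger opening in m; "gripper_force": force on a finger pad.
Only numpy, scipy, OpenCV 4.12 (cv2) and the standard library are available. Lean on these libraries where they do the work, as an engineer would, in place of code of your own. Each camera call takes 0.05 s, during which the arm holds its last target. There are 200 camera calls.

TASK

The rectangular bearing block to be drilled next lies buried in the plywood bin: lay the sanding block and the dark wooden strip that cover it flat on the cabinet top, well clear of the bin. Lift the bearing block out, leaving the round bush in the bin, set it down upright on the cabinet top, let go and take it again by its two ends. Then lay it flat on the bed of the small vice, square between the open jaws and about midway along them, and let go.

Things in the scene. Friction and masses are not known exactly. Their poses are not given: they have to be found in the camera images.
- block_center (a point): centre of the wanted part: plain rectangular steel block, 30 mm (x) by 62 mm (y) by 26 mm high (z), about 0.22 kg, two dark screw heads on top, a small bore in each 62 mm side. In the bin it lies upright, its length across one lane: its ends are some 8 mm from the walls, so there it can be gripped only across its 30 mm; beside its long sides the lane is free. Loose.
- bush_center (a point): the other part in the bin, in the other lane, to be left there: a round steel flanged bush, foot flange 56 mm across and 8 mm high, body 42 mm across, 26 mm high in all. This point is its centre, 13 mm above its underside.
- strip_center (a point): centre of the dark hardwood strip, loose: 34 mm wide (x), 150 mm long (y), 9 mm thick (z). At the start it lies flat across both lanes of the bin, on the bearing block, the divider and the bush, its underside 30 mm above the cabinet top, its ends about 5 mm from the bin's walls.
- sander_center (a point): centre of the pale wooden sanding block with rounded edges, loose: 52 mm wide (x), 75 mm long (y), 34 mm high (z). At the start it lies on the strip, its underside 39 mm above the cabinet top.
- bin: open plywood bin, fixed; 180 mm (x) by 170 mm (y) outside, walls 5 mm thick, 40 mm high, floor 4 mm thick. A low divider along x in the middle (4 mm thick, top 30 mm above the cabinet top) makes two lanes, each 170 mm long and 78 mm wide, centred at y = +41 and -41 mm. Origin: under the bin's centre, at the height of the cabinet top. A tall stack of cartons stands to its left, behind the vice.
- vice_bed (a point): point on the flat bed of a small fixed steel vice, midway between its open jaws, 16 mm above the cabinet top. Jaw faces at x = -22 and +22 mm, 66 mm long along y, 20 mm high above the bed; bed 70 mm wide, open at both y ends. Screw and bar reach to x = -76 mm. The block goes in with its 62 mm length along y: 7 mm to each jaw, room for fingers only at its ends.

How it is judged (in metres and radians):
On the way, in this order (a step that is already met when the one before it is completed fails the run):
1. the sanding block and the wooden strip lie flat on the cabinet top, clear of the bin (height (world z) of sander_center below 0.021 m and angle between sander_center's own z axis and vertical below 0.12 rad and (x of sander_center in the frame of bin above 0.1 m or x of sander_center in the frame of bin below -0.1 m or y of sander_center in the frame of bin above 0.1 m or y of sander_center in the frame of bin below -0.1 m) and height (world z) of strip_center below 0.009 m and angle between strip_center's own z axis and vertical below 0.06 rad and (x of strip_center in the frame of bin above 0.1 m or x of strip_center in the frame of bin below -0.1 m or y of strip_center in the frame of bin above 0.1 m or y of strip_center in the frame of bin below -0.1 m)), for 0.2 s.
2. the bearing block stands on its underside on the cabinet top, outside the bin, free of the fingers (height (world z) of block_center between 0.009 and 0.0165 m and angle between block_center's own z axis and vertical below 0.1 rad and (x of block_center in the frame of bin above 0.1 m or x of block_center in the frame of bin below -0.1 m or y of block_center in the frame of bin above 0.095 m or y of block_center in the frame of bin below -0.095 m) and contact force between the fingers and bearing_block below 0.1 N), for 0.2 s.
At the end, for the whole second after the job is handed in: the bearing block rests flat on the vice bed, released, within 9 mm of midway between the jaws and 15 mm of midway along them, turned under 0.15 rad; sanding block and strip lie flat on the cabinet top, centres over 100 mm from the bin's centre along its x or y; the bush is in the bin (all of step 1 and x of block_center in the frame of vice_bed between -0.009 and 0.009 m and y of block_center in the frame of vice_bed between -0.015 and 0.015 m and z of block_center in the frame of vice_bed between 0.009 and 0.016 m and angle between block_center's own z axis and vertical below 0.08 rad and angle between the y axis of block_center and the y axis of vice_bed, either way round below 0.15 rad and linear speed of bearing_block below 0.02 m/s and x of bush_center in the frame of bin between -0.085 and 0.085 m and y of bush_center in the frame of bin between -0.08 and 0.08 m and height (world z) of bush_center below 0.045 m); the robot touches nothing.
It also fails if it takes over 72 s, if anything falls off the work surface, if the arm or the gripper's body presses on something with over 40 N, if the wrist force passes 120 N, or if a joint passes its speed limit or range.

## Working session

There is one attempt and no reset: what is moved stays moved. The work goes in short steps, Python scripts to look and compute and a tool call to move; the robot and the scene stay as the last step left them, time stands still between calls to the robot, and variables do not carry over. Pictures are saved under pics/ and viewed, at most 13 in all, crops included, and the job is handed in when it is done.

Besides the shell and the picture viewer there is one more tool, called in YAML: its name, and indented under it one key for each argument. apply_moves: Moves the arm, as the interface text tells. Its arguments: {"type":"object","properties":{"deltas":{"type":"array"}},"required":["deltas"]}

```bash
ls; mkdir -p pics; python3 - <<'E'
from plant import ctrl
import cv2, numpy as np
np.set_printoptions(precision=4,suppress=True)
o=ctrl.get_obs();print(o)
for n in("top","side"):
    cv2.imwrite(f"pics/{n}0.png",ctrl.snapshot(n)[:,:,::-1])
for n in("top","side","wrist"): print(n,ctrl.camera_params(n))
E
```

```text
pics
{'clock': 0.0, 'joint_pos': array([-59.1821,  20.5912,   0.6363,  -0.0191, -70.1333, -16.5058]), 'qvel': array([ 0.0539, -0.0159,  0.0285, -0.0398, -0.1192,  0.1256]), 'tau': array([  0.0018, -58.2718,  29.3051,   6.9978,   0.0066,  -0.0002]), 'tool_pos': array([ 0.1667, -0.6536,  0.2256]), 'orientation': array([ 179.9104,   -0.0078, -165.6944]), 'force': array([ 0.1452, -0.621 ,  1.0005]), 'moment': array([0.0312, 0.0257, 0.0062]), 'gripper_force': 0.0, 'opening': 0.08770434804359252}
top {'fx': 496.8904336519652, 'fy': 496.8904336519652, 'cx': 284.87367015172845, 'cy': 207.05616412699695, 'cam_to_world': array([[ 0.0035,  0.9807, -0.1956,  0.3474],
       [-1.    ,  0.0022, -0.007 ,  0.0234],
       [-0.0065,  0.1956,  0.9807,  1.0931],
       [ 0.    ,  0.    ,  0.    ,  1.    ]])}
side {'fx': 398.5960423133793, 'fy': 398.5960423133793, 'cx': 278.6699572832397, 'cy': 204.64993207212743, 'cam_to_world': array([[ 0.42  ,  0.5063, -0.7532, -0.108 ],
       [-0.9075,  0.2285, -0.3525, -0.3065],
       [-0.0064,  0.8315,  0.5555,  0.5279],
       [ 0.    ,  0.    ,  0.    ,  1.    ]])}
wrist {'fx': 335.63360571834625, 'fy': 335.63360571834625, 'cx': 278.77408671835906, 'cy': 214.69876867716695, 'mount': array([[-0.0002,  0.9538,  0.3006,  0.0817],
       [ 1.    ,  0.0003, -0.0003,  0.0013],
       [-0.0004,  0.3006, -0.9538, -0.1581],
       [ 0.    ,  0.    ,  0.    ,  1.    ]])}
```

View pics/top0.png

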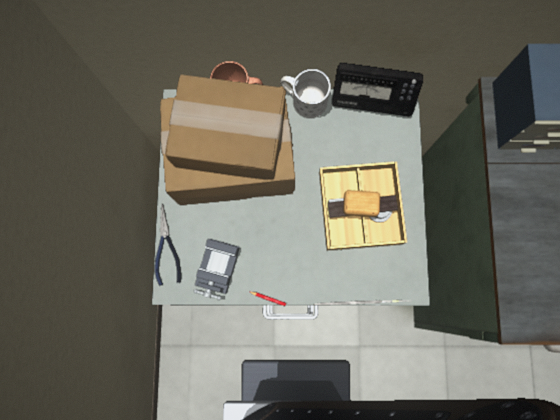

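View pics/side0.png

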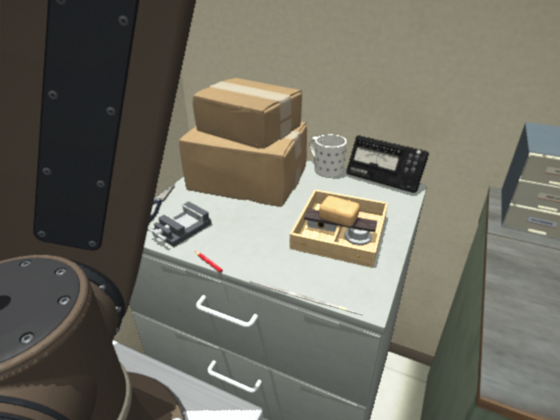

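The top view shows the bin (corners roughly 320,168 / 397,163 / 406,243 / 328,249) with the sander at (362,203), the bush visible at the right of it, and the vice at (217,262). I'll zoom in on the bin and vice.

```bash
cat > h.py <<'E'
from plant import ctrl
import cv2, numpy as np
from scipy.spatial.transform import Rotation as R
np.set_printoptions(precision=4,suppress=True)
def tool():
    o=ctrl.get_obs(); T=np.eye(4); T[:3,:3]=R.from_euler('xyz',o['orientation'],degrees=True).as_matrix(); T[:3,3]=o['tool_pos']; return T
def cam(n,T=None):
    p=ctrl.camera_params(n); return p, (p['cam_to_world'] if n!='wrist' else (tool() if T is None else T)@p['mount'])
def pix(n,uv,z,T=None):
    p,M=cam(n,T); uv=np.atleast_2d(uv).astype(float)
    d=np.c_[(uv[:,0]-p['cx'])/p['fx'],-(uv[:,1]-p['cy'])/p['fy'],-np.ones(len(uv))]@M[:3,:3].T
    return M[:3,3]+d*((z-M[2,3])/d[:,2])[:,None]
def proj(n,P,T=None):
    p,M=cam(n,T); c=(np.atleast_2d(P)-M[:3,3])@M[:3,:3]
    return np.c_[p['cx']+p['fx']*c[:,0]/-c[:,2],p['cy']-p['fy']*c[:,1]/-c[:,2]]
def move(xyz,yaw=None):
    "shift in tool axes (mm) and turn (deg) to a world TCP target, tool pointing down"
    T=tool(); d=T[:3,:3].T@(np.array(xyz)-T[:3,3])*1000
    r=None
    if yaw is not None:
        G=R.from_euler('xyz',[180,0,yaw],degrees=True); r=(R.from_matrix(T[:3,:3]).inv()*G).as_rotvec(degrees=True)
    print('delta',d.round(1),'rot',r)
E
python3 - <<'E'
from h import *
im=cv2.imread('pics/top0.png')
a=cv2.resize(im[155:255,312:412],(600,600),interpolation=cv2.INTER_CUBIC)
b=cv2.resize(im[230:305,190:215+25],(200*2//2*1,300),interpolation=cv2.INTER_CUBIC)
b=cv2.resize(im[235:301,192:242],None,fx=4,fy=4,interpolation=cv2.INTER_CUBIC)
c=np.zeros((600,800,3),np.uint8);c[:,:600]=a;c[:b.shape[0],600:600+b.shape[1]]=b
cv2.imwrite('pics/zoom.png',c)
P=pix('top',[(320,168),(397,163),(406,243),(328,249)],.04);print(P,P.mean(0))
print(pix('top',[(362,203)],.073),pix('top',[(155,304),(428,304),(418,92)],0),pix('top',[(217,262)],.016))
E
```

```text
[[ 0.645  -0.0458  0.04  ]
 [ 0.6566 -0.215   0.04  ]
 [ 0.48   -0.2269  0.04  ]
 [ 0.4668 -0.0609  0.04  ]] [ 0.5621 -0.1372  0.04  ]
[[ 0.5598 -0.1308  0.073 ]] [[ 0.351   0.3114  0.    ]
 [ 0.353  -0.278   0.    ]
 [ 0.8415 -0.2803  0.    ]] [[0.4406 0.1777 0.016 ]]
```

View pics/zoom.png

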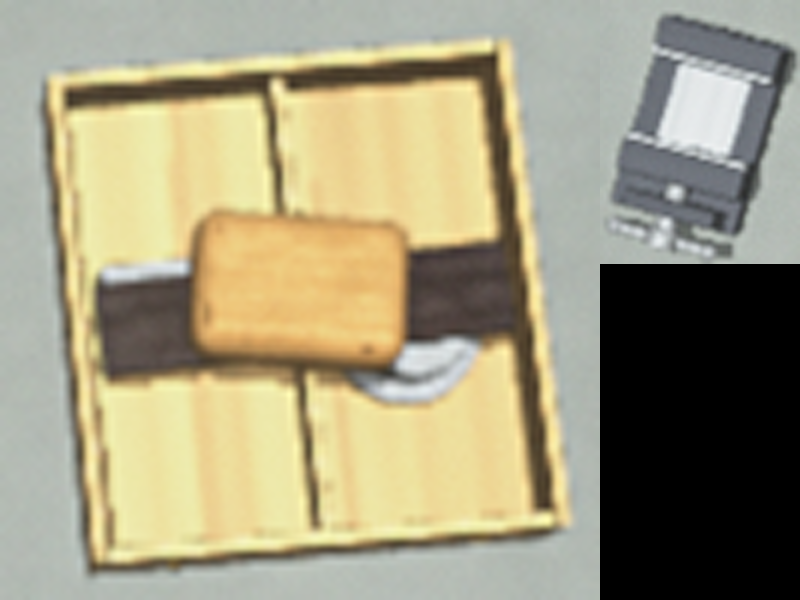

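```bash
python3 - <<'E'
from h import *
move([.56,-.135,.2],-86)
c=np.array([(200,290,),(220,370)])
for m,n in (((219.9,251.3),(213.9,272.9)),): print(pix('top',[m,n],.036), pix('top',[m,n],.036).mean(0))
print(pix('top',[(600,0)],0)[:0], pix('side',[(188,190),(268,202),(306,130)],0), pix('top',[(295,193),(165,203)],.1))
E
```

```text
delta [-509.3  405.3   26.2] rot [  0.0763   0.05   -79.6928]
[[0.4616 0.1693 0.036 ]
 [0.4158 0.1807 0.036 ]] [0.4387 0.175  0.036 ]
[] [[0.574  0.2656 0.    ]
 [0.6077 0.0567 0.    ]
 [1.0487 0.1328 0.    ]] [[0.5749 0.0099 0.1   ]
 [0.5534 0.2757 0.1   ]]
```

apply_moves:
  deltas:
    - {"fingers": 80,"delta_pos": [-509,405,26],"angular": [0,0,-79.7]}
    - {"fingers": 80,"delta_pos": [-509,405,26],"angular": [0,0,-79.7]}
    - {"fingers": 80,"delta_pos": [-509,405,26],"angular": [0,0,-79.7]}
    - {"fingers": 80,"delta_pos": [-509,405,26],"angular": [0,0,-79.7]}
    - {"fingers": 80,"delta_pos": [-509,405,26],"angular": [0,0,-79.7]}
    - {"fingers": 80,"delta_pos": [-509,405,26],"angular": [0,0,-79.7]}
    - {"fingers": 80,"delta_pos": [-509,405,26],"angular": [0,0,-79.7]}
    - {"fingers": 80,"delta_pos": [-509,405,26],"angular": [0,0,-79.7]}
    - {"fingers": 80,"delta_pos": [-509,405,26],"angular": [0,0,-79.7]}
    - {"fingers": 80,"delta_pos": [-509,405,26],"angular": [0,0,-79.7]}

```text
clock: 1.1
tool_pos: [0.4695, -0.254, 0.2065]
orientation: [-180.0, 0.0, -85.7]
force: [0.6, -0.8, -0.5]
opening: 0.0796
gripper_force: 0.0
```

apply_moves:
  deltas:
    - {"fingers": 80,"delta_pos": [-50,-42,0],"angular": [0,0,0]}
    - {"fingers": 80,"delta_pos": [-100,-90,0],"angular": [0,0,0]}
    - {"fingers": 80,"delta_pos": [-100,-90,0],"angular": [0,0,0]}
    - {"fingers": 80,"delta_pos": [-100,-90,0],"angular": [0,0,0]}
    - {"fingers": 80,"delta_pos": [-100,-90,0],"angular": [0,0,0]}

```text
clock: 1.6
tool_pos: [0.5515, -0.1491, 0.2059]
orientation: [179.9, 0.0, -85.9]
force: [-0.4, -0.4, 0.2]
opening: 0.0802
gripper_force: 0.0
```

```bash
python3 - <<'E'
from h import *
print(tool()); np.save('T1.npy',tool())
im=ctrl.snapshot('wrist')[:,:,::-1]
cv2.imwrite('pics/w1.png',im)
E
```

```text
[[ 0.0716 -0.9974 -0.0014  0.5515]
 [-0.9974 -0.0716  0.0001 -0.1491]
 [-0.0002  0.0014 -1.      0.2059]
 [ 0.      0.      0.      1.    ]]
```

View pics/w1.png

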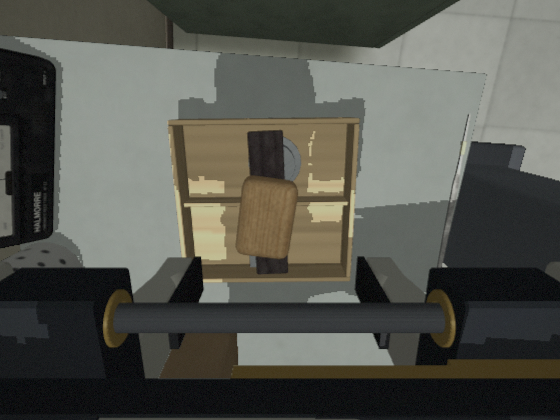

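Sander top corners in the picture ≈ (247,177), (298,183), (289,258), (236,250); strip ends ≈ (265,130) and (272,274); bin rim corners (168,120), (358,118).

```bash
python3 - <<'E'
from h import *
T=np.load('T1.npy')
P=pix('wrist',[(247,177),(298,183),(289,258),(236,250)],.070,T);print(P,P.mean(0)); 
print(np.linalg.norm(np.diff(P,axis=0),axis=1),[np.degrees(np.arctan2(*(P[a]-P[b])[[1,0]])) for a,b in((3,0),(2,1),(0,1),(3,2))])
S=pix('wrist',[(248,131),(282,130),(288,273),(257,274)],.039,T);print(S,S.mean(0),np.degrees(np.arctan2(*(S[2:].mean(0)-S[:2].mean(0))[[1,0]])))
B=pix('wrist',[(168,120),(358,118),(351,280),(182,281)],.04,T);print(B,B.mean(0))
m=P.mean(0); 
E
```

```text
[[ 0.5808 -0.1698  0.07  ]
 [ 0.5352 -0.1676  0.07  ]
 [ 0.5373 -0.0941  0.07  ]
 [ 0.5882 -0.0988  0.07  ]] [ 0.5604 -0.1326  0.07  ]
[0.0457 0.0735 0.0511] [np.float64(84.04331203304797), np.float64(88.3565865496559), np.float64(-2.7487529595821174), np.float64(-5.322969859094748)]
[[ 0.5842 -0.2074  0.039 ]
 [ 0.5524 -0.2106  0.039 ]
 [ 0.5348 -0.0621  0.039 ]
 [ 0.568  -0.0586  0.039 ]] [ 0.5598 -0.1347  0.039 ] 96.47885456601537
[[ 0.6587 -0.2121  0.04  ]
 [ 0.4828 -0.2265  0.04  ]
 [ 0.4664 -0.0591  0.04  ]
 [ 0.6483 -0.0451  0.04  ]] [ 0.564  -0.1357  0.04  ]
```

```bash
python3 -c "
from h import *
move([.56,-.1325,.042],-94)"
```

```text
delta [-16.6 -10.3 164.1] rot [0.0661 0.0036 8.0426]
```

apply_moves:
  deltas:
    - {"fingers": 80,"delta_pos": [-17,-10,40],"angular": [0,0,8]}
    - {"fingers": 80,"delta_pos": [-17,-10,85],"angular": [0,0,8]}
    - {"fingers": 80,"delta_pos": [-17,-10,125],"angular": [0,0,8]}
    - {"fingers": 80,"delta_pos": [-17,-10,150],"angular": [0,0,8]}
    - {"fingers": 80,"delta_pos": [-17,-10,163],"angular": [0,0,8]}
    - {"fingers": 80,"delta_pos": [-17,-10,163],"angular": [0,0,8]}
    - {"fingers": 45,"delta_pos": [-17,-10,163],"angular": [0,0,8]}
    - {"fingers": 45,"delta_pos": [-17,-10,163],"angular": [0,0,8]}
    - {"fingers": 45,"delta_pos": [-17,-10,163],"angular": [0,0,8]}
    - {"fingers": 45,"delta_pos": [-17,-10,163],"angular": [0,0,8]}

```text
clock: 2.65
tool_pos: [0.561, -0.1322, 0.0447]
orientation: [-179.9, 0.0, -94.0]
force: [-0.6, -0.9, 0.4]
opening: 0.0536
gripper_force: 0.2
```

apply_moves:
  deltas:
    - {"fingers": 45,"delta_pos": [0,0,0],"angular": [0,0,0]}
    - {"fingers": 45,"delta_pos": [0,0,-30],"angular": [0,0,0]}
    - {"fingers": 45,"delta_pos": [0,0,-60],"angular": [0,0,0]}
    - {"fingers": 45,"delta_pos": [-20,35,-65],"angular": [0,0,0]}
    - {"fingers": 45,"delta_pos": [-43,75,-65],"angular": [0,0,0]}
    - {"fingers": 45,"delta_pos": [-65,115,-60],"angular": [0,0,0]}
    - {"fingers": 45,"delta_pos": [-87,152,-50],"angular": [0,0,0]}
    - {"fingers": 45,"delta_pos": [-87,152,-20],"angular": [0,0,0]}
    - {"fingers": 45,"delta_pos": [-87,152,5],"angular": [0,0,0]}
    - {"fingers": 45,"delta_pos": [-87,152,22],"angular": [0,0,0]}

```text
clock: 3.65
tool_pos: [0.4141, -0.0346, 0.0208]
orientation: [-180.0, 0.0, -93.9]
force: [-0.3, 0.1, -1.0]
opening: 0.051
gripper_force: 30.0
```

apply_moves:
  deltas:
    - {"fingers": 45,"delta_pos": [0,0,10],"angular": [0,0,0]}
    - {"fingers": 45,"delta_pos": [0,0,13],"angular": [0,0,0]}
    - {"fingers": 45,"delta_pos": [0,0,14],"angular": [0,0,0]}
    - {"fingers": 62,"delta_pos": [0,0,14],"angular": [0,0,0]}
    - {"fingers": 62,"delta_pos": [0,0,14],"angular": [0,0,0]}
    - {"fingers": 62,"delta_pos": [0,0,14],"angular": [0,0,0]}
    - {"fingers": 62,"delta_pos": [0,0,0],"angular": [0,0,0]}
    - {"fingers": 62,"delta_pos": [0,0,-40],"angular": [0,0,0]}
    - {"fingers": 62,"delta_pos": [0,0,-80],"angular": [0,0,0]}
    - {"fingers": 62,"delta_pos": [0,0,-90],"angular": [0,0,0]}

```text
clock: 4.65
tool_pos: [0.4171, -0.0343, 0.1158]
orientation: [-179.6, 0.1, -93.9]
force: [0.2, -0.2, -0.3]
opening: 0.0619
gripper_force: 0.0
```

```bash
python3 -c "
from h import *
move([.560,-.1355,.031],-84)"
```

```text
delta [  91.3 -148.9   85.6] rot [-0.4041  0.1047 -9.9455]
```

apply_moves:
  deltas:
    - {"fingers": 62,"delta_pos": [23,-40,0],"angular": [0,0,-3]}
    - {"fingers": 62,"delta_pos": [46,-80,0],"angular": [0,0,-6]}
    - {"fingers": 62,"delta_pos": [69,-115,0],"angular": [0,0,-10]}
    - {"fingers": 62,"delta_pos": [91,-149,0],"angular": [0,0,-10]}
    - {"fingers": 62,"delta_pos": [91,-149,10],"angular": [0,0,-10]}
    - {"fingers": 62,"delta_pos": [91,-149,10],"angular": [0,0,-10]}

```text
clock: 5.25
tool_pos: [0.556, -0.1367, 0.0995]
orientation: [179.8, 0.0, -84.1]
force: [-1.1, -0.9, -0.4]
opening: 0.0619
gripper_force: 0.0
```

```bash
python3 - <<'E'
from h import *
T=tool();np.save('T2.npy',T);print(T[:3,3])
cv2.imwrite('pics/w2.png',ctrl.snapshot('wrist')[:,:,::-1])
E
```

```text
[ 0.556  -0.1367  0.0995]
```

View pics/w2.png

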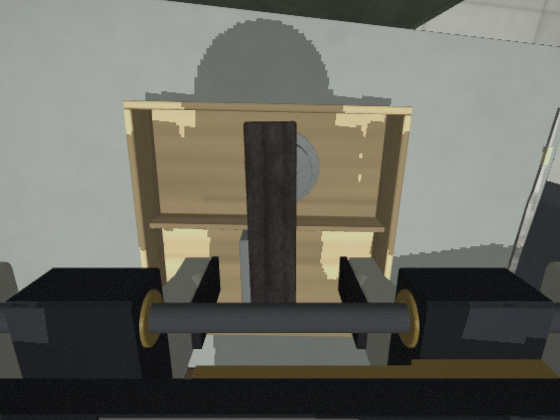

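The strip still lies across both lanes: edges at the divider ≈ (248,222) and (297,222), far end (245,124)–(297,122). The block peeps out to its left at (244,235–300).

```bash
python3 - <<'E'
from h import *
T=np.load('T2.npy')
P=pix('wrist',[(248,222),(297,222),(245,124),(297,122)],.039,T);print(P,P[:2].mean(0),P[2:].mean(0))
print(pix('wrist',[(241,234)],.03,T),pix('wrist',[(152,222),(382,224)],.03,T))
move([.560,-.1355,.031],-84)
E
```

```text
[[ 0.5774 -0.1408  0.039 ]
 [ 0.5439 -0.1442  0.039 ]
 [ 0.5841 -0.2055  0.039 ]
 [ 0.5517 -0.2101  0.039 ]] [ 0.5606 -0.1425  0.039 ] [ 0.5679 -0.2078  0.039 ]
[[ 0.5823 -0.128   0.03  ]] [[ 0.6461 -0.1307  0.03  ]
 [ 0.482  -0.1458  0.03  ]]
delta [-0.3 -4.5 69.3] rot [ 0.1588  0.0248 -0.0598]
```

apply_moves:
  deltas:
    - {"fingers": 62,"delta_pos": [0,-4,35],"angular": [0,0,0]}
    - {"fingers": 62,"delta_pos": [0,-4,60],"angular": [0,0,0]}
    - {"fingers": 62,"delta_pos": [0,-4,69],"angular": [0,0,0]}
    - {"fingers": 62,"delta_pos": [0,-4,69],"angular": [0,0,0]}
    - {"fingers": 28,"delta_pos": [0,-4,69],"angular": [0,0,0]}
    - {"fingers": 28,"delta_pos": [0,-4,69],"angular": [0,0,0]}
    - {"fingers": 28,"delta_pos": [0,-4,69],"angular": [0,0,0]}
    - {"fingers": 28,"delta_pos": [0,-4,69],"angular": [0,0,0]}
    - {"fingers": 28,"delta_pos": [0,-4,69],"angular": [0,0,0]}

```text
clock: 6.2
tool_pos: [0.5613, -0.1356, 0.0333]
orientation: [-180.0, -0.0, -84.0]
force: [-1.2, 1.4, 5.1]
opening: 0.0335
gripper_force: 30.0
```

apply_moves:
  deltas:
    - {"fingers": 28,"delta_pos": [0,0,-25],"angular": [0,0,0]}
    - {"fingers": 28,"delta_pos": [0,0,-50],"angular": [0,0,0]}
    - {"fingers": 28,"delta_pos": [2,10,-60],"angular": [0,0,0]}
    - {"fingers": 28,"delta_pos": [8,50,-60],"angular": [0,0,2]}
    - {"fingers": 28,"delta_pos": [14,90,-60],"angular": [0,0,4]}
    - {"fingers": 28,"delta_pos": [20,130,-60],"angular": [0,0,6]}
    - {"fingers": 28,"delta_pos": [24,152,-50],"angular": [0,0,6]}
    - {"fingers": 28,"delta_pos": [24,152,-20],"angular": [0,0,6]}
    - {"fingers": 28,"delta_pos": [24,152,5],"angular": [0,0,6]}
    - {"fingers": 28,"delta_pos": [24,152,15],"angular": [0,0,6]}

```text
clock: 7.2
tool_pos: [0.4101, -0.1756, 0.0158]
orientation: [179.8, 0.0, -90.0]
force: [-0.7, -0.3, -0.5]
opening: 0.033
gripper_force: 30.0
```

apply_moves:
  deltas:
    - {"fingers": 28,"delta_pos": [0,0,8],"angular": [0,0,0]}
    - {"fingers": 28,"delta_pos": [0,0,12],"angular": [0,0,0]}
    - {"fingers": 28,"delta_pos": [0,0,12],"angular": [0,0,0]}
    - {"fingers": 50,"delta_pos": [0,0,12],"angular": [0,0,0]}
    - {"fingers": 50,"delta_pos": [0,0,12],"angular": [0,0,0]}
    - {"fingers": 50,"delta_pos": [0,0,12],"angular": [0,0,0]}
    - {"fingers": 50,"delta_pos": [0,0,0],"angular": [0,0,0]}
    - {"fingers": 50,"delta_pos": [0,0,-40],"angular": [0,0,0]}
    - {"fingers": 50,"delta_pos": [0,0,-80],"angular": [0,0,0]}
    - {"fingers": 50,"delta_pos": [0,0,-120],"angular": [0,0,0]}

```text
clock: 8.2
tool_pos: [0.412, -0.1754, 0.1394]
orientation: [-180.0, -0.0, -90.0]
force: [1.6, -0.0, -0.8]
opening: 0.05
gripper_force: 0.0
```

```bash
python3 -c "
from h import *
move([.565,-.105,.13],-85)"
```

```text
delta [ -70.4 -153.     9.4] rot [-0.0055 -0.0021 -4.982 ]
```

apply_moves:
  deltas:
    - {"fingers": 60,"delta_pos": [-18,-40,-8],"angular": [0,0,-2]}
    - {"fingers": 60,"delta_pos": [-36,-80,-16],"angular": [0,0,-4]}
    - {"fingers": 60,"delta_pos": [-54,-120,-24],"angular": [0,0,-5]}
    - {"fingers": 60,"delta_pos": [-70,-153,-32],"angular": [0,0,-5]}
    - {"fingers": 60,"delta_pos": [-70,-153,-32],"angular": [0,0,-5]}
    - {"fingers": 60,"delta_pos": [-70,-153,-32],"angular": [0,0,-5]}

```text
clock: 8.8
tool_pos: [0.5655, -0.1049, 0.1692]
orientation: [180.0, 0.0, -85.0]
force: [-0.2, -0.2, -1.0]
opening: 0.06
gripper_force: 0.0
```

```bash
python3 - <<'E'
from h import *
T=tool();np.save('T3.npy',T);print(T[:3,3])
a=ctrl.snapshot('wrist')[:,:,::-1]; b=ctrl.snapshot('top')[:,:,::-1]
c=np.zeros((600,800,3),np.uint8);c[:420,:560]=a
t=b[150:312,190:430];t=cv2.resize(t,(240,162))
z=cv2.resize(b[190:310,195:415],(330,180),interpolation=cv2.INTER_CUBIC);c[420:,:330]=z
z=cv2.resize(b[232:304,185:260],(225,216),interpolation=cv2.INTER_CUBIC);c[:216,570:795]=z
cv2.imwrite('pics/w3.png',c)
E
```

```text
[ 0.5655 -0.1049  0.1692]
```

View pics/w3.png

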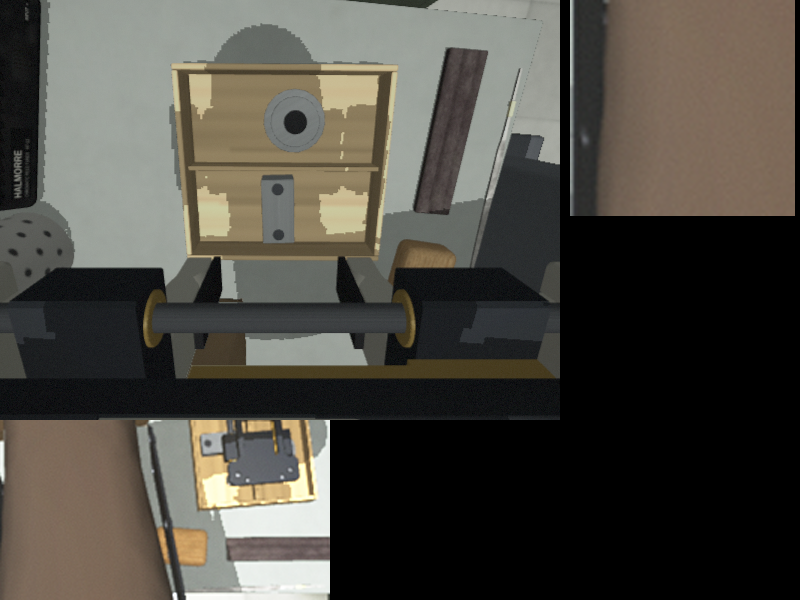

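The strip and sander lie flat on the cabinet top, in front of the bin. The block stands in its lane: top roughly (263,180)–(293,243), screws at (278,189) and (278,235). The bush is at (295,121).

```bash
python3 - <<'E'
from h import *
T=np.load('T3.npy')
P=pix('wrist',[(278,189),(278,235),(262,180),(293,180),(293,243),(262,243)],.03,T);print(P,P[:2].mean(0),P[2:].mean(0),np.degrees(np.arctan2(*(P[1]-P[0])[[1,0]])))
m=P[:2].mean(0); move([m[0],m[1],.008],-85)
E
```

```text
[[ 0.5668 -0.1158  0.03  ]
 [ 0.5629 -0.0714  0.03  ]
 [ 0.5819 -0.1229  0.03  ]
 [ 0.5541 -0.1253  0.03  ]
 [ 0.5479 -0.0645  0.03  ]
 [ 0.5774 -0.0619  0.03  ]] [ 0.5649 -0.0936  0.03  ] [ 0.5653 -0.0936  0.03  ] 94.99870588672204
delta [-11.8  -1.7 161.3] rot [ 0.0512  0.0105 -0.0026]
```

apply_moves:
  deltas:
    - {"fingers": 60,"delta_pos": [-12,-1,45],"angular": [0,0,0]}
    - {"fingers": 60,"delta_pos": [-12,-1,90],"angular": [0,0,0]}
    - {"fingers": 60,"delta_pos": [-12,-1,130],"angular": [0,0,0]}
    - {"fingers": 60,"delta_pos": [-12,-1,152],"angular": [0,0,0]}
    - {"fingers": 60,"delta_pos": [-12,-1,160],"angular": [0,0,0]}
    - {"fingers": 60,"delta_pos": [-12,-1,160],"angular": [0,0,0]}
    - {"fingers": 24,"delta_pos": [-12,-1,160],"angular": [0,0,0]}
    - {"fingers": 24,"delta_pos": [-12,-1,160],"angular": [0,0,0]}
    - {"fingers": 24,"delta_pos": [-12,-1,160],"angular": [0,0,0]}
    - {"fingers": 24,"delta_pos": [-12,-1,160],"angular": [0,0,0]}

```text
clock: 9.9
tool_pos: [0.5658, -0.0933, 0.0105]
orientation: [-179.9, 0.0, -85.0]
force: [0.2, -0.2, 0.2]
opening: 0.0338
gripper_force: 0.0
```

apply_moves:
  deltas:
    - {"fingers": 24,"delta_pos": [0,0,0],"angular": [0,0,0]}
    - {"fingers": 24,"delta_pos": [0,0,-25],"angular": [0,0,0]}
    - {"fingers": 24,"delta_pos": [0,0,-55],"angular": [0,0,0]}
    - {"fingers": 24,"delta_pos": [-15,10,-65],"angular": [0,0,0]}
    - {"fingers": 24,"delta_pos": [-50,30,-65],"angular": [0,0,0]}
    - {"fingers": 24,"delta_pos": [-85,50,-65],"angular": [0,0,0]}
    - {"fingers": 24,"delta_pos": [-125,75,-65],"angular": [0,0,0]}
    - {"fingers": 24,"delta_pos": [-156,91,-60],"angular": [0,0,0]}
    - {"fingers": 24,"delta_pos": [-156,91,-35],"angular": [0,0,0]}
    - {"fingers": 24,"delta_pos": [-156,91,-15],"angular": [0,0,0]}

```text
clock: 10.9
tool_pos: [0.4606, 0.0554, 0.0245]
orientation: [-179.9, 0.1, -84.8]
force: [-0.6, -0.1, -2.6]
opening: 0.0299
gripper_force: 29.9
```

apply_moves:
  deltas:
    - {"fingers": 24,"delta_pos": [0,0,9],"angular": [0,0,0]}
    - {"fingers": 24,"delta_pos": [0,0,15],"angular": [0,0,0]}
    - {"fingers": 24,"delta_pos": [0,0,17],"angular": [0,0,0]}
    - {"fingers": 24,"delta_pos": [0,0,17],"angular": [0,0,0]}
    - {"fingers": 46,"delta_pos": [0,0,17],"angular": [0,0,0]}
    - {"fingers": 46,"delta_pos": [0,0,17],"angular": [0,0,0]}
    - {"fingers": 46,"delta_pos": [0,0,17],"angular": [0,0,0]}
    - {"fingers": 46,"delta_pos": [0,0,0],"angular": [0,0,0]}
    - {"fingers": 46,"delta_pos": [0,0,-40],"angular": [0,0,0]}
    - {"fingers": 46,"delta_pos": [0,0,-80],"angular": [0,0,0]}

```text
clock: 11.9
tool_pos: [0.4605, 0.0537, 0.1056]
orientation: [179.9, -0.0, -85.0]
force: [0.7, 0.9, 0.1]
opening: 0.046
gripper_force: 0.0
```

```bash
python3 -c "
from h import *
move([.46,.055,.16],175)"
```

```text
delta [ -1.2   0.4 -54.4] rot [  0.0246  -0.1102 100.0135]
```

apply_moves:
  deltas:
    - {"fingers": 78,"delta_pos": [0,0,-20],"angular": [0,0,8.5]}
    - {"fingers": 78,"delta_pos": [0,0,-40],"angular": [0,0,17]}
    - {"fingers": 78,"delta_pos": [0,0,-60],"angular": [0,0,25.5]}
    - {"fingers": 78,"delta_pos": [0,0,-80],"angular": [0,0,34]}
    - {"fingers": 78,"delta_pos": [0,0,-80],"angular": [0,0,42.5]}
    - {"fingers": 78,"delta_pos": [0,0,-80],"angular": [0,0,51]}
    - {"fingers": 78,"delta_pos": [0,0,-80],"angular": [0,0,59.5]}
    - {"fingers": 78,"delta_pos": [0,0,-80],"angular": [0,0,68]}
    - {"fingers": 78,"delta_pos": [0,0,-80],"angular": [0,0,76.5]}
    - {"fingers": 78,"delta_pos": [0,0,-80],"angular": [0,0,85]}

```text
clock: 12.9
tool_pos: [0.461, 0.0541, 0.1849]
orientation: [180.0, 0.0, -170.3]
force: [0.5, -0.3, -0.4]
opening: 0.078
gripper_force: 0.0
```

apply_moves:
  deltas:
    - {"fingers": 78,"delta_pos": [0,0,0],"angular": [0,0,8]}
    - {"fingers": 78,"delta_pos": [0,0,0],"angular": [0,0,15]}
    - {"fingers": 78,"delta_pos": [0,0,0],"angular": [0,0,15]}
    - {"fingers": 78,"delta_pos": [0,0,0],"angular": [0,0,15]}

```text
clock: 13.3
tool_pos: [0.461, 0.0541, 0.1848]
orientation: [180.0, 0.0, 175.2]
force: [0.2, -0.0, 0.2]
opening: 0.0779
gripper_force: 0.0
```

```bash
python3 - <<'E'
from h import *
T=tool();np.save('T4.npy',T);print(T[:3,3])
cv2.imwrite('pics/w4.png',ctrl.snapshot('wrist')[:,:,::-1])
E
```

```text
[0.461  0.0541 0.1848]
```

View pics/w4.png

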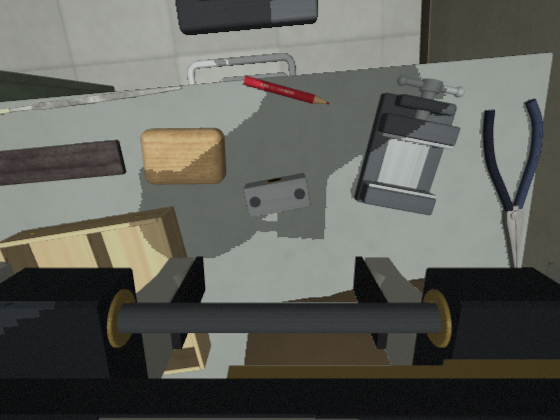

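The block stands upright, screws at (255,203) and (300,194); the vice is at right, bed near (408,165). I'll zoom in on the vice.

```bash
python3 - <<'E'
from h import *
im=cv2.imread('pics/w4.png');cv2.imwrite('pics/z4.png',cv2.resize(im[70:220,345:475],None,fx=4,fy=4,interpolation=cv2.INTER_CUBIC))
T=np.load('T4.npy')
P=pix('wrist',[(255,203),(300,194)],.026,T);print(P,P.mean(0),np.degrees(np.arctan2(*(P[1]-P[0])[[1,0]])))
E
```

```text
[[0.4648 0.0318 0.026 ]
 [0.4595 0.0763 0.026 ]] [0.4622 0.054  0.026 ] 96.87503482532149
```

View pics/z4.png

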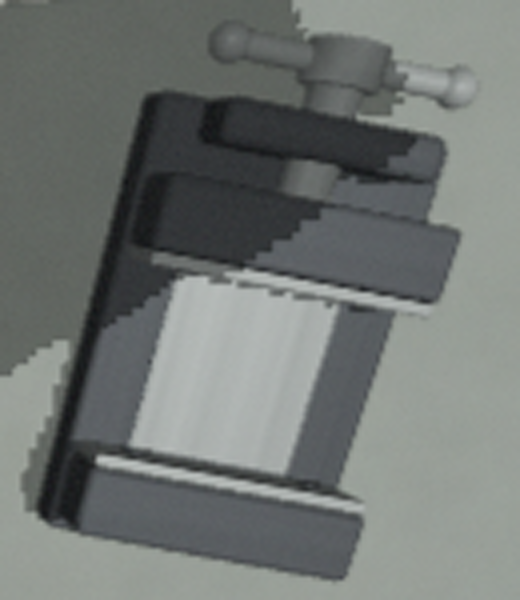

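```bash
python3 - <<'E'
from h import *
T=np.load('T4.npy')
uv=np.array([(155,262),(430,316),(362,498),(97,455)])/4+[345,70]
P=pix('wrist',uv,.036,T);print(P,P.mean(0),np.linalg.norm(np.diff(P,axis=0),axis=1))
a=lambda v:np.degrees(np.arctan2(v[1],v[0]))
print(a(P[1]-P[0])-90,a(P[2]-P[3])-90)
move([.4622,.054,.006],176.5)
E
```

```text
[[0.4096 0.1538 0.036 ]
 [0.4267 0.2157 0.036 ]
 [0.4681 0.2028 0.036 ]
 [0.4525 0.1407 0.036 ]] [0.4392 0.1783 0.036 ] [0.0643 0.0433 0.064 ]
-15.451029888774258 -14.058544490891023
delta [ -1.1  -0.  178.8] rot [ 0.0122  0.0161 -1.2977]
```

apply_moves:
  deltas:
    - {"fingers": 80,"delta_pos": [-1,0,45],"angular": [0,0,-1.5]}
    - {"fingers": 80,"delta_pos": [-1,0,90],"angular": [0,0,-1.5]}
    - {"fingers": 80,"delta_pos": [-1,0,135],"angular": [0,0,-1.5]}
    - {"fingers": 80,"delta_pos": [-1,0,168],"angular": [0,0,-1.5]}
    - {"fingers": 80,"delta_pos": [-1,0,180],"angular": [0,0,-1.5]}
    - {"fingers": 80,"delta_pos": [-1,0,180],"angular": [0,0,-1.5]}
    - {"fingers": 56,"delta_pos": [-1,0,180],"angular": [0,0,-1.5]}
    - {"fingers": 56,"delta_pos": [-1,0,180],"angular": [0,0,-1.5]}
    - {"fingers": 56,"delta_pos": [-1,0,180],"angular": [0,0,-1.5]}
    - {"fingers": 56,"delta_pos": [-1,0,180],"angular": [0,0,-1.5]}

```text
clock: 14.35
tool_pos: [0.4627, 0.0544, 0.0056]
orientation: [179.9, 0.1, 176.5]
force: [-1.2, 0.5, 5.5]
opening: 0.0642
gripper_force: 28.6
```

apply_moves:
  deltas:
    - {"fingers": 56,"delta_pos": [0,0,0],"angular": [0,0,0]}
    - {"fingers": 56,"delta_pos": [0,0,-25],"angular": [0,0,0]}
    - {"fingers": 56,"delta_pos": [0,0,-55],"angular": [0,0,0]}
    - {"fingers": 56,"delta_pos": [5,20,-70],"angular": [0,0,2]}
    - {"fingers": 56,"delta_pos": [13,50,-70],"angular": [0,0,5]}
    - {"fingers": 56,"delta_pos": [21,85,-70],"angular": [0,0,8]}
    - {"fingers": 56,"delta_pos": [31,121,-70],"angular": [0,0,11.5]}
    - {"fingers": 56,"delta_pos": [31,121,-65],"angular": [0,0,11.5]}
    - {"fingers": 56,"delta_pos": [31,121,-55],"angular": [0,0,11.5]}
    - {"fingers": 56,"delta_pos": [31,121,-55],"angular": [0,0,11.5]}

```text
clock: 15.35
tool_pos: [0.4373, 0.1755, 0.0582]
orientation: [-179.9, -0.1, 165.0]
force: [0.1, -0.8, -1.4]
opening: 0.0644
gripper_force: 28.6
```

```bash
python3 - <<'E'
from h import *
T=tool();np.save('T5.npy',T);print(T[:3,3])
cv2.imwrite('pics/w5.png',ctrl.snapshot('wrist')[:,:,::-1])
move([.439,.1775,.03],165)
E
```

```text
[0.4373 0.1755 0.0582]
delta [-0.7  2.4 28.7] rot [-0.1151 -0.0763 -0.0133]
```

View pics/w5.png

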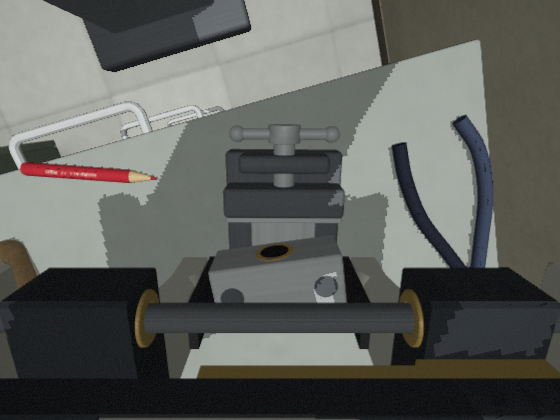

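```bash
python3 - <<'E'
from h import *
im=cv2.imread('pics/w5.png');cv2.imwrite('pics/z5.png',cv2.resize(im[170:310,180:370],None,fx=4,fy=4,interpolation=cv2.INTER_CUBIC))
T=np.load('T5.npy')
P=pix('wrist',[(232,296),(326,287)],.0786,T);print(P,P.mean(0),np.linalg.norm(P[1]-P[0]),np.degrees(np.arctan2(*(P[1]-P[0])[[1,0]]))-90)
E
```

```text
[[0.4327 0.1555 0.0786]
 [0.4393 0.1988 0.0786]] [0.436  0.1771 0.0786] 0.04382538916948126 -8.752120297289338
```

View pics/z5.png

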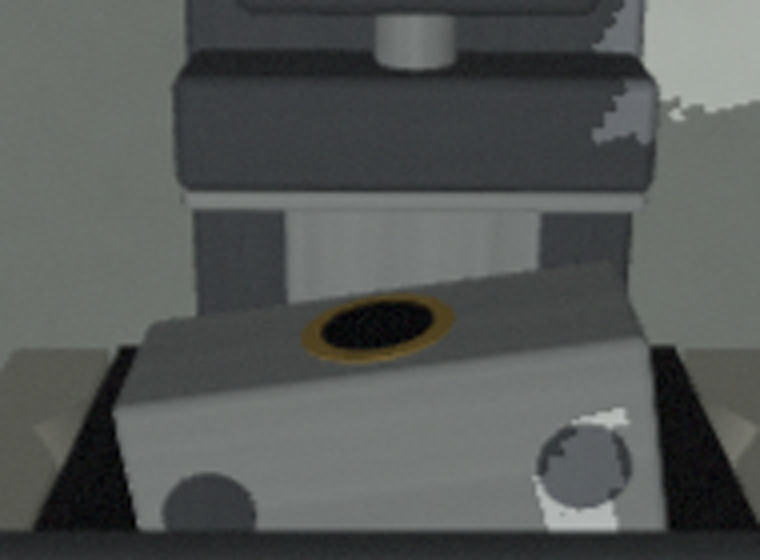

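The block sits turned about 6.5° in the grip (my yaw sign at the regrip was wrong). I'll correct by turning the tool so that the block squares up with the jaws, then lower it.

apply_moves:
  deltas:
    - {"fingers": 56,"delta_pos": [-2,2,0],"angular": [0,0,3]}
    - {"fingers": 56,"delta_pos": [-2,2,0],"angular": [0,0,6.5]}
    - {"fingers": 56,"delta_pos": [-2,2,0],"angular": [0,0,6.5]}
    - {"fingers": 56,"delta_pos": [-2,2,8],"angular": [0,0,6.5]}
    - {"fingers": 56,"delta_pos": [-2,2,16],"angular": [0,0,6.5]}
    - {"fingers": 56,"delta_pos": [-2,2,24],"angular": [0,0,6.5]}
    - {"fingers": 56,"delta_pos": [-2,2,31],"angular": [0,0,6.5]}
    - {"fingers": 56,"delta_pos": [-2,2,33],"angular": [0,0,6.5]}
    - {"fingers": 56,"delta_pos": [-2,2,33],"angular": [0,0,6.5]}

```text
clock: 16.3
tool_pos: [0.4406, 0.1779, 0.026]
orientation: [-179.9, -0.0, 158.5]
force: [0.5, 0.2, -1.7]
opening: 0.064
gripper_force: 28.6
```

apply_moves:
  deltas:
    - {"fingers": 56,"delta_pos": [1,0,2],"angular": [0,0,0]}
    - {"fingers": 56,"delta_pos": [1,0,4],"angular": [0,0,0]}
    - {"fingers": 56,"delta_pos": [1,0,4],"angular": [0,0,0]}

```text
clock: 16.6
tool_pos: [0.4399, 0.1785, 0.0225]
orientation: [180.0, -0.0, 158.5]
force: [-0.1, 0.2, -2.2]
opening: 0.0643
gripper_force: 28.6
```

Not touching yet (about 1 mm above the bed): 1 mm lower, release, raise.

apply_moves:
  deltas:
    - {"fingers": 56,"delta_pos": [0,0,1],"angular": [0,0,0]}
    - {"fingers": 56,"delta_pos": [0,0,1],"angular": [0,0,0]}
    - {"fingers": 76,"delta_pos": [0,0,1],"angular": [0,0,0]}
    - {"fingers": 76,"delta_pos": [0,0,1],"angular": [0,0,0]}
    - {"fingers": 76,"delta_pos": [0,0,1],"angular": [0,0,0]}
    - {"fingers": 76,"delta_pos": [0,0,-10],"angular": [0,0,0]}
    - {"fingers": 76,"delta_pos": [0,0,-45],"angular": [0,0,0]}
    - {"fingers": 76,"delta_pos": [0,0,-90],"angular": [0,0,0]}
    - {"fingers": 76,"delta_pos": [0,0,-130],"angular": [0,0,0]}
    - {"fingers": 76,"delta_pos": [0,0,-150],"angular": [0,0,0]}

```text
clock: 17.6
tool_pos: [0.4412, 0.1792, 0.1774]
orientation: [179.7, 0.2, 158.5]
force: [0.1, 0.7, -0.8]
opening: 0.0763
gripper_force: 0.0
```

apply_moves:
  deltas:
    - {"fingers": 76,"delta_pos": [0,0,0],"angular": [0,0,-6.5]}
    - {"fingers": 76,"delta_pos": [0,0,0],"angular": [0,0,-6.5]}

```text
clock: 17.8
tool_pos: [0.4402, 0.1787, 0.1742]
orientation: [179.9, 0.1, 165.1]
force: [-0.4, -0.0, -0.2]
opening: 0.0758
gripper_force: 0.0
```

```bash
python3 - <<'E'
from h import *
T=tool();np.save('T6.npy',T);print(T[:3,3])
im=ctrl.snapshot('wrist')[:,:,::-1]
cv2.imwrite('pics/w6.png',cv2.resize(im[90:275,160:400],(720,555),interpolation=cv2.INTER_CUBIC))
E
```

```text
[0.4402 0.1787 0.1742]
```

View pics/w6.png

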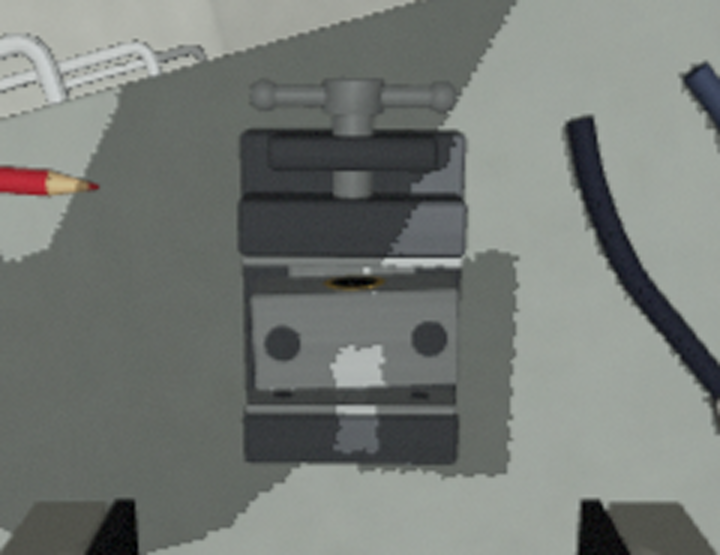

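The block lies on the bed between the jaws: screws at crop (283,343) and (430,338), jaw edges at crop rows ~265 and ~408. I'll check this numerically.

```bash
python3 - <<'E'
from h import *
T=np.load('T6.npy')
f=lambda q,z:pix('wrist',np.array(q)/3+[160,90],z,T)
S=f([(283,343),(430,338)],.042);J=f([(243,266),(462,264),(458,406),(245,406)],.036)
c=J.mean(0);d=S.mean(0)-c;a=np.radians(-15);print('block',S.mean(0),'vice',c,'dx,dy',d[0]*np.cos(a)+d[1]*np.sin(a),-d[0]*np.sin(a)+d[1]*np.cos(a),np.linalg.norm(S[1]-S[0]))
v=S[1]-S[0];w=J[1]-J[0];print(np.degrees(np.arctan2(v[1],v[0])-np.arctan2(w[1],w[0])))
E
```

```text
block [0.4393 0.1805 0.042 ] vice [0.4395 0.1791 0.036 ] dx,dy -0.0005883400460317519 0.0013443125665264014 0.04399960287411313
1.4816174353520006
```

Within 1.5 mm and 1.5° of square, so I'm handing in.

```bash
python3 -c "
from plant import ctrl
print(ctrl.close_job())"
```

```text
the job is handed in; nothing more can be done
None
```

The job is handed in at about 18 s of the 72 s allowed, with no verdict returned: the bearing block lies on the vice bed (measured about 1.5 mm and 1.5° off), the sander and strip are on the cabinet top clear of the bin, and the bush is still in the bin; I gripped the block's ends 10° off at the regrip and corrected for it before placing.

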